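# Reseat a lid that sits askew on its sample dish

### The arm

A 6-joint arm with a two-finger parallel gripper is mounted at the origin on the work surface. World frame = base frame: x ahead of the robot, y to its left, z up, the work surface at z = 0. Lengths are in m, angles in rad, forces in N, time in s.
With the tool pointing down it reaches from about 0.375 to 0.925 m from the base axis. Payload 5.7 kg.
Tool frame: the origin (TCP) lies midway between the tips of the shut fingers; the grasp point (between the pads) lies 19 mm behind it; z points along the fingers, x is the direction in which the jaws open and shut, and the axes are right-handed (so a half turn about z gives the same grasp; the last joint's range is limited). The gripper opens to 88 mm and grips with 3 to 60 N. Pads are 20 mm wide; open, the fingers measure 115 mm over their backs; the gripper's body (75 mm by 178 mm) begins 61 mm behind the grasp point.
Start: joints at [-1.42, 0.359, 1.51, -0, 1.272, -0.115], TCP at [0.158, -0.579, 0.186] pointing down, gripper open.
Joint ranges: [-2.97, 2.97], [-1.01, 2.36], [0.21, 2.38], [-0.96, 4.11], [0.2, 2.71], [-2.98, 2.98]. Speed limits (rad/s): [2.39, 2.39, 3.14, 3.14, 3.14, 3.14].

### API

Orientations are given as a unit quaternion [x, y, z, w].
In Python, from bench import move_ptp, servo_line, goto_joints, move_gripper, sleep, inverse_kinematics, capture, PlanningError, close_job, spot_in, silhouettes, current_clock, current_joint_pos, current_qvel, current_joint_torque, current_position, current_orientation, current_force, current_torque, current_finger_gap gives the robot as it stands. Calls block until the motion is done:
- move_ptp(position, orientation): joint-space move of the TCP to a pose.
- servo_line(position, orientation=None, rate=0.15, contact_N=None): straight line of the TCP; orientation=None keeps the orientation; rate is the mean speed in m/s. With contact_N (N) it stops when the force on the tool has changed by that much, and returns True; else False.
- goto_joints(angles): joint-space move.
- move_gripper(opening): finger opening in m; the grip force is fixed at half the most; returns when the fingers have stopped.
- sleep(seconds).
- inverse_kinematics(position, orientation): joint angles nearest the present ones, or None.
- capture(name): name is "scene" or "top"; returns a dict with "image" (384x512x3 uint8, blue, green, red), "range_z" (384x512 float32, m along the optical axis (not along the pixel's ray), 0 where there is no reading), "intrinsics" (3x3 intrinsics, pixels), "R" (3x3) and "t" (3): a world point X has camera coordinates R X + t. Camera axes: x right, y down, z forward; pixel columns grow to the right and rows downward; lengths in m; the calibration is good to about 2 mm. A picture is of the moment at which its call begins.
A pose or a line that the arm cannot do raises PlanningError and nothing moves.
- close_job(): hands the job in, once; it reports no verdict.
Trained networks look in the newest picture that a camera, given by its name, has taken for a name from the list of things; names that differ only in an ending like _2 or _b are one class to them, and where a whole thing is asked for, a point or a joint stands for the part that bears it (a point fixed in the world has none). Each returns a list of dicts, best first, with "conf" (0 to 1); they miss things now and then, are a little off and sometimes report something else, mostly with a low value. They report only what shows in the picture. A call takes as long as a camera call. They do not tell look-alikes from the thing itself.
- spot_in(camera, query): "xy" ([column, row] in pixels, amid what is visible of it).
- silhouettes(camera, query): "region" (384x512 bool, what is visible of it) and "xy" ([column, row] in pixels, amid what is visible of it).
Readings, each from a call of its own:
- current_clock(): time.
- current_joint_pos(): joint angles.
- current_qvel(): joint speeds.
- current_joint_torque(): joint torques, N m.
- current_position(): TCP position.
- current_orientation(): TCP orientation.
- current_force(): force on the tool from outside, world axes, zero at the start.
- current_torque(): the same for the moment, N m.
- current_finger_gap(): finger opening in m.
Only numpy, scipy, OpenCV 4.12 (cv2) and the standard library are available. Lean on these libraries where they do the work, as an engineer would, in place of code of your own. Each camera call takes 0.05 s, during which the arm holds its last target.

### The job

The lid of one sample dish has been put back askew: it sits tilted, with the skirt under its lug caught up on the dish's rim. Using the lug as its handle, raise that edge about a centimetre more, just clear of the rim and for a moment, with the opposite edge kept down around the dish so that the sample stays covered; then bring the lid over and set it back gently so that it sits centred and flat all round, and let go. Leave the other dish and the things on the bench alone.

Things in the scene. Friction and masses are not known exactly. Their poses are not given: they have to be found in the camera images.
- dish_rim (a point): centre of the rim's top plane of the steel dish whose lid is askew. The dish is round, 92 mm outside, with a flat rim 6 mm wide 66 mm above the bench and a plain outer wall going 34 mm down from it; it is fixed on a stage with a 120 mm square foot 10 mm thick, and cannot move. z is up; x points, level, towards the side where the lid is caught on the rim, which is the side of the lug.
- lid_lug (a point): centre of the lug of the askew lid: a flat upright steel block near the lid's edge, 18 mm along the lid's x (radially), 10 mm along the lid's y (the width to grip), standing 27 mm tall above the lid's top face; this point is 13 mm above that face, on its lid frame x = +36 mm. Its axes are the lid's: z out of the top face, x from the lid's centre to the lug. They lean with the lid (0.16 to 0.19 rad at the start, lug side up).
- lid_mid (a point): centre of the askew lid, half-way up. A round steel slip-over lid, 100 mm outside and 16 mm high, 0.1 to 0.2 kg: top plate 4 mm thick with a skirt 2.5 mm thick that hangs 12 mm below the plate; skirt 95 mm inside, so 1.5 mm clear of the dish's wall all round when centred. It is seated when the plate lies on the rim: this point is then 4 mm below the rim's top plane, over its centre. Axes as the lug's.
- lid: the same askew lid as a whole; origin at the centre of its skirt's lower edge, 8 mm below lid_mid, axes as the lug's
- dish: the dish under it with its stage, fixed; origin on the bench below the centre, 66 mm under dish_rim, axes as there
- lid_edge (a point): middle of the skirt's lower edge on the lug side of the askew lid (lid frame x = +48.75 mm, 8 mm below lid_mid); 3 to 5 mm above the rim's top plane at the start, 12 mm below it when seated
- lid_far (a point): middle of the skirt's lower edge on the side opposite the lug (lid frame x = -48.75 mm, 8 mm below lid_mid); about 13 mm below the rim's top plane at the start, outside the dish's wall with a gap of several mm; there the underside of the plate rests on the rim
- lid_b_mid (a point): centre, half-way up, of the lid of the second dish, same in shape and size, already seated on its own identical dish; to be left alone
- spatula: flat steel spatula, 170 mm long, lying on the bench between the two dishes (bystander); origin at the centre of its underside
- beaker: open glass beaker, 68 mm across, 85 mm tall (bystander); origin at the centre of its underside
- jar: closed amber jar, 64 mm across, 75 mm tall (bystander); origin at the centre of its underside
- stopper: tapered cork stopper, 36 mm across, 28 mm tall (bystander); origin at the centre of its underside
- cup: small open steel cup, 60 mm across, 50 mm tall (bystander); origin at the centre of its underside
- weight: brass calibration weight, 30 mm across, 35 mm tall (bystander); origin at the centre of its underside
- tray: white tray, 100 x 150 mm, 22 mm high (bystander); origin at the centre of its underside
There are look-alikes about, which are no part of the job. What is shaped like the dish but blue or orange is not meant. What is shaped like the lid but yellow is not meant.

How it is judged:
On the way:
1. the lug-side edge of the lid is raised clear (its lower edge more than 9 mm above the rim, some 5 mm more than at the start) while the opposite edge stays down, below the rim (z of lid_edge in the frame of dish_rim above 0.009 m and z of lid_far in the frame of dish_rim below -0.003 m), for 0.2 s.
At the end, for the whole second after the job is handed in: the lid lies flat on its dish: centre within 3 mm of the dish's, tilted less than 0.03 rad, its plate down on the rim all round (within 1.5 mm) (horizontal distance between lid_mid and dish_rim below 0.003 m and angle between lid_mid's own z axis and vertical below 0.03 rad and z of lid_mid in the frame of dish_rim between -0.0055 and -0.0025 m); the robot touches nothing.
It fails at once if the lid is let fall or flung (it turns faster than 4.5 rad/s, as when dropped shut from the raised position) (angular speed of lid above 4.5 rad/s).
It fails at once if the lid is forced on its dish with over 70 N (contact force between lid and dish above 70 N).
It fails at once if the edge opposite the lug is lifted above the rim (the lid is taken off) (z of lid_far in the frame of dish_rim above 0.002 m).
It fails at once if the lug-side edge is raised more than 40 mm above the rim (sample laid open) (z of lid_edge in the frame of dish_rim above 0.04 m).
It fails at once if the second dish's lid is moved more than 5 mm or a bystander more than 20 mm (distance of lid_b_mid from where it was at the start of the episode above 0.005 m or distance of any of spatula, beaker, jar, stopper, cup, weight, tray from where it was at the start of the episode above 0.02 m).
It also fails if it takes over 38 s, if anything falls off the work surface, if the arm or the gripper's body presses on something with over 40 N, if the wrist force passes 120 N, or if a joint passes its speed limit or range.

## Working session

There is one attempt and no reset: what is moved stays moved. The work goes in short steps, each a Python script; the robot and the scene stay as the last script left them, time stands still between calls to the robot, and variables do not carry over. Pictures are saved under pics/ and viewed, and the job is handed in when it is done.

```bash
mkdir -p pics
python3 - <<'E'
from bench import *
import numpy as np,cv2,pickle
print(current_clock(),current_position(),current_orientation())
d={}
for c in ("scene","top"):
    k=capture(c); d[c]=k; cv2.imwrite(f"pics/{c}0.png",k["image"])
    print(c,k["intrinsics"].tolist(),k["R"].tolist(),k["t"].tolist())
    for q in ("lid_lug","lid_mid","dish"):
        print(q,[(np.round(s["xy"],1).tolist(),round(float(s["conf"]),2)) for s in spot_in(c,q)])
pickle.dump(d,open("c0.pkl","wb"))
print(current_clock())
E
```

```text
0.0 [ 0.15746789 -0.57816934  0.18510958] [ 7.94574042e-01 -6.07166561e-01 -6.73006731e-04 -6.37139719e-04]
scene [[465.9897161539036, 0.0, 253.23055826004014], [0.0, 465.9897161539036, 189.80951870689532], [0.0, 0.0, 1.0]] [[0.7378372585214676, 0.6748913737004376, 0.010854199291554834], [0.4913165130421398, -0.5259754557493336, -0.6942318805423685], [-0.46282206510670765, 0.5175629948653754, -0.7196695647283868]] [-0.41240842841894954, -0.2250648922267241, 1.625241744079001]
lid_lug [([206.6, 210.9], 0.96), ([157.9, 257.4], 0.9), ([197.0, 290.7], 0.67)]
lid_mid [([208.4, 209.4], 0.89), ([199.3, 289.5], 0.84), ([157.5, 258.8], 0.59)]
dish [([162.7, 190.9], 0.74), ([249.5, 142.3], 0.66), ([216.7, 229.5], 0.63)]
top [[384.4642937242911, 0.0, 252.82994486355986], [0.0, 384.4642937242911, 185.47112204815733], [0.0, 0.0, 1.0]] [[0.01825982805734872, -0.9998093095689161, 0.0069226569063650795], [-0.9978920860220898, -0.01865517996976573, -0.06215600465585145], [0.06227329551098631, -0.005773106583360268, -0.998042437928658]] [-0.02896015377307759, 0.555355606798124, 1.4138619918457616]
lid_lug [([330.5, 161.4], 0.85), ([286.5, 193.3], 0.77), ([330.0, 206.2], 0.69)]
lid_mid [([330.9, 202.2], 0.73), ([286.2, 194.3], 0.62), ([330.9, 163.7], 0.61)]
dish [([283.6, 249.2], 0.75), ([274.7, 197.6], 0.62), ([135.7, 237.4], 0.28)]
0.4
```

View pics/scene0.png

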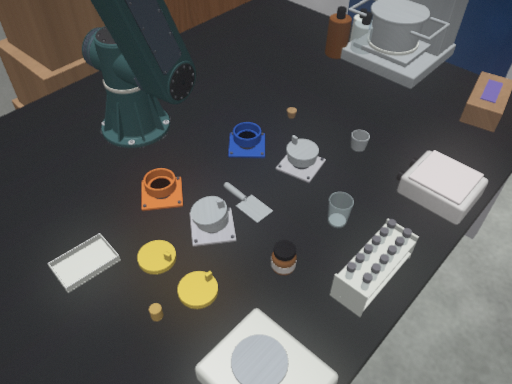

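View pics/top0.png

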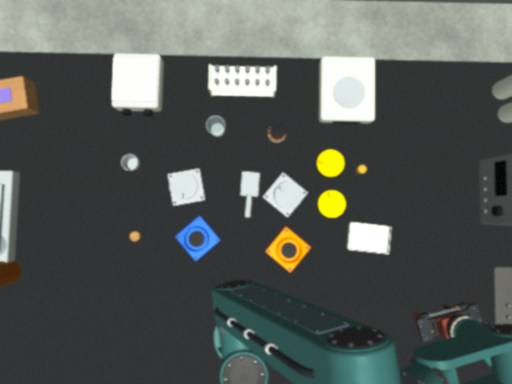

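Run:
```python
import pickle,cv2
d=pickle.load(open("c0.pkl","rb"))
a=d["scene"]["image"][170:320,110:290]
b=d["top"]["image"][130:280,240:370]
cv2.imwrite("pics/s0z.png",cv2.resize(a,None,fx=4,fy=4,interpolation=cv2.INTER_CUBIC))
cv2.imwrite("pics/t0z.png",cv2.resize(b,None,fx=4,fy=4,interpolation=cv2.INTER_CUBIC))
```

```text
(no output)
```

View pics/s0z.png

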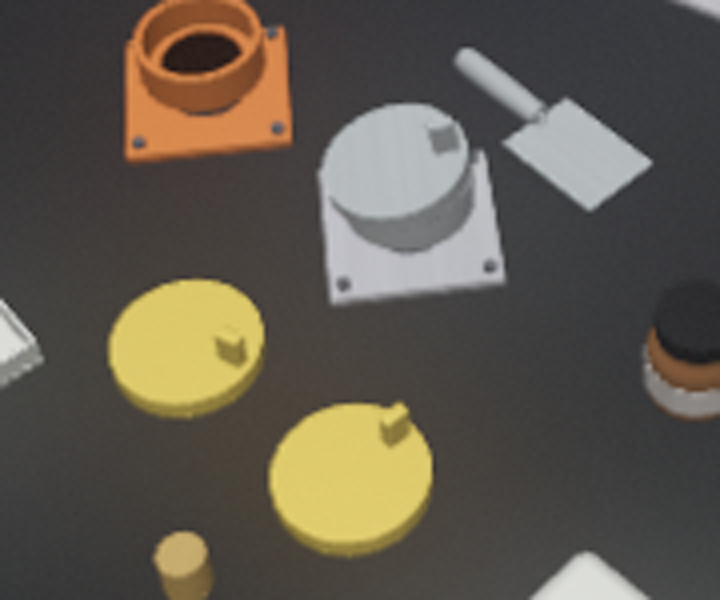

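View pics/t0z.png

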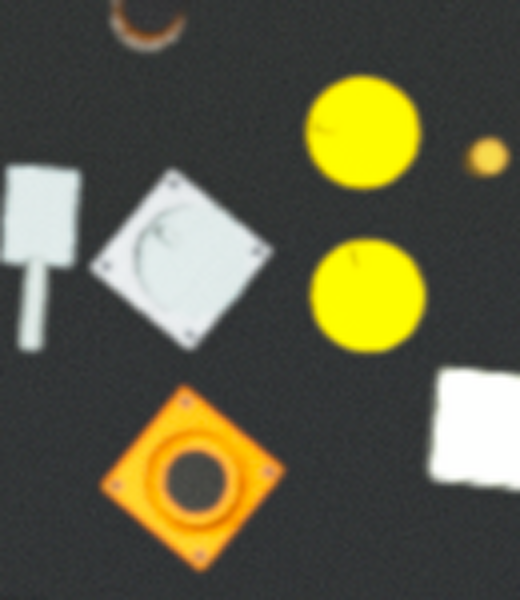

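The scene picture shows two steel dishes, at about (211,215) and (302,155). There is also an orange and a blue dish without lids, and two yellow lids on the bench. I'll use the depth data to find which steel lid is tilted.

```bash
cat > h.py <<'E'
import numpy as np,cv2
def cloud(k):
    Z=k["range_z"];K=k["intrinsics"];v,u=np.mgrid[:384,:512]
    P=np.stack([(u-K[0,2])/K[0,0]*Z,(v-K[1,2])/K[1,1]*Z,Z],-1)
    W=(P-k["t"])@k["R"]
    W[Z<=0]=np.nan
    return W
def proj(k,X):
    c=np.asarray(X)@k["R"].T+k["t"]; p=c@k["intrinsics"].T
    return p[...,:2]/p[...,2:]
E
python3 - <<'E'
import pickle,numpy as np
from h import *
d=pickle.load(open("c0.pkl","rb"))
W={c:cloud(d[c]) for c in d}
# depth noise on the bench, bias
for c in W:
    z=W[c][...,2]; r={"scene":z[280:300,120:135],"top":z[270:285,290:300]}[c]; print(c,"bench z",np.nanmean(r),np.nanstd(r))
for c,pts in {"scene":[(209,213),(302,153)],"top":[(286,194),(186,187)]}.items():
    for u,v in pts:
        p=W[c][v,u]; 
        m=(np.hypot(W[c][...,0]-p[0],W[c][...,1]-p[1])<.07)&(W[c][...,2]>.055)
        Q=W[c][m]
        # robust plane
        A=np.c_[Q[:,:2]-p[:2],np.ones(len(Q))];w=np.ones(len(Q))
        for _ in range(30):
            s=np.linalg.lstsq(A*w[:,None],Q[:,2]*w,rcond=None)[0]; r=Q[:,2]-A@s; w=np.sqrt(1/(1+(r/.002)**2))
        ok=abs(r)<.004
        print(c,(u,v),p.round(4),"n",m.sum(),ok.sum(),"grad",s.round(4),"tilt",np.arctan(np.hypot(*s[:2])),"up dir",np.degrees(np.arctan2(s[1],s[0])),"std",r[ok].std(), "inl ctr",Q[ok].mean(0).round(4),"mid bbox",((Q[ok].max(0)+Q[ok].min(0))/2).round(4),(np.ptp(Q[ok],0)).round(3))
        h=Q[r>.012]; print("  lug pts",len(h),h.mean(0).round(4) if len(h) else None, h.max(0).round(4) if len(h) else None)
E
```

```text
scene bench z -0.0004071419432106804 0.001995053715804992
top bench z -0.0013186813670572847 0.00372238450231124
scene (209, 213) [ 0.5309 -0.1465  0.0729] n 957 747 grad [0.0944 0.1393 0.0758] tilt 0.16669877858954207 up dir 55.89232154980175 std 0.00181341764104747 inl ctr [ 0.5237 -0.1444  0.0755] mid bbox [ 0.5234 -0.1399  0.0757] [0.1   0.099 0.023]
  lug pts 39 [ 0.5444 -0.1163  0.1042] [ 0.5519 -0.1082  0.1104]
scene (302, 153) [0.5619 0.2168 0.0715] n 642 498 grad [-0.0224  0.0035  0.0691] tilt 0.02272241113056166 up dir 171.03192116897023 std 0.001741017405896455 inl ctr [0.5527 0.2329 0.0694] mid bbox [0.5491 0.2357 0.0693] [0.101 0.1   0.01 ]
  lug pts 33 [0.5147 0.2369 0.092 ] [0.5233 0.2426 0.0993]
top (286, 194) [ 0.5237 -0.1369  0.0799] n 621 491 grad [0.119  0.1194 0.0766] tilt 0.16697167468533544 up dir 45.108414661243 std 0.0019068421937963233 inl ctr [ 0.5211 -0.1439  0.0756] mid bbox [ 0.522  -0.1431  0.0756] [0.096 0.098 0.022]
  lug pts 16 [ 0.5408 -0.1165  0.1065] [ 0.5469 -0.1092  0.113 ]
top (186, 187) [0.5426 0.2209 0.0694] n 613 475 grad [ 0.0018 -0.0028  0.0688] tilt 0.003343121422184478 up dir -56.695334049930054 std 0.0018991628351165012 inl ctr [0.5487 0.2329 0.0688] mid bbox [0.5478 0.2335 0.0688] [0.097 0.097 0.008]
  lug pts 17 [0.5123 0.2357 0.093 ] [0.5197 0.2412 0.0976]
```

The depth data shows that the lid near (0.522, -0.142) is tilted 0.167 rad, with its lug at an azimuth of about 52°. The other lid is flat. Next I'll fit a geometric model to both depth clouds to refine the poses.

```bash
cat > fit.py <<'E'
import numpy as np,cv2
from h import *
from scipy.optimize import least_squares
from scipy.spatial.transform import Rotation as Ro
def sdcyl(p,r,z0,z1):
    q=np.stack([np.hypot(p[:,0],p[:,1])-r,abs(p[:,2]-(z0+z1)/2)-(z1-z0)/2],1)
    return np.minimum(q.max(1),0)+np.linalg.norm(np.maximum(q,0),axis=1)
def sdbox(p,h):
    q=abs(p)-h
    return np.minimum(q.max(1),0)+np.linalg.norm(np.maximum(q,0),axis=1)
def lidR(a,th,roll=0): # az, tilt (lug up), roll about x
    return Ro.from_euler('ZYX',[a,-th,roll])
def sdf(x,P):
    lx,ly,lz,a,th,roll,dx,dy,fy=x
    L=lidR(a,th,roll).inv().apply(P-[lx,ly,lz])  # lid_mid frame
    s=[sdcyl(L,.05,-.008,.008),sdbox(L-[.036,0,.0215],np.array([.009,.005,.0135]))]
    D=P-[dx,dy,0]
    s.append(sdcyl(D,.046,0,.066)); F=Ro.from_euler('z',fy).inv().apply(D-[0,0,.005]); s.append(sdbox(F,np.array([.06,.06,.005])))
    s.append(P[:,2])
    return np.min(s,0)
def fit(d,x0,offs=True):
    P=[];ci=[]
    for i,c in enumerate(("scene","top")):
        if c not in d: continue
        W=cloud(d[c]); m=(np.hypot(W[...,0]-x0[0],W[...,1]-x0[1])<.095)&(W[...,2]<.125); m&=(W[...,2]>.004)|(np.hypot(W[...,0]-x0[0],W[...,1]-x0[1])<.088)
        P.append(W[m]);ci+= [i]*m.sum()
    P=np.concatenate(P);ci=np.array(ci)
    def f(y):
        o=np.array([[0,0,y[9]],[y[11],y[12],y[10]]])   # z offsets, top-vs-scene xy offset
        r=sdf(y[:9],P-o[ci]); 
        return np.r_[r/.002,y[9:11]/.002,y[11:]/.002,y[5]/.02]
    s=least_squares(f,np.r_[x0,np.zeros(4)],loss="soft_l1",x_scale=[.005]*3+[.1]*3+[.005,.005,.1]+[.002]*4,diff_step=1e-4)
    return s,len(P)
def rep(y):
    R=lidR(*y[3:6]).as_matrix(); m=y[:3]; dr=np.array([y[6],y[7],.066])
    for n,p in (("edge",[.04875,0,-.008]),("far",[-.04875,0,-.008]),("mid",[0,0,0])):
        q=m+R@p-dr; print(n,"radial %.4f z %.4f"%(q[:2]@R[:2,0]/np.linalg.norm(R[:2,0]),q[2]), "lat %.4f"%(q[:2]@[-np.sin(y[3]),np.cos(y[3])]))
E
python3 - <<'E'
import pickle
from fit import *
d=pickle.load(open("c0.pkl","rb"))
best=[]
for fy in (0.3,0.7,1.1,1.5):
    x0=[.522,-.142,.067,.9,.17,0,.525,-.139,fy]
    s,n=fit(d,x0); best.append((s.cost,s.x)); print(n,s.cost,s.x.round(4).tolist())
y=min(best,key=lambda b:b[0])[1]; rep(y)
for c in d:
    s,n=fit({c:d[c]},y[:9]); print(c,s.cost,s.x.round(4).tolist()); rep(s.x)
np.save("y0.npy",y)
E
```

```text
4387 2214.520377049749 [0.5226, -0.1382, 0.0684, 0.8857, 0.1657, -0.0024, 0.5254, -0.1332, 0.899, -0.0001, -0.0005, 0.0, -0.005]
4387 2214.5204634359443 [0.5226, -0.1382, 0.0684, 0.8857, 0.1657, -0.0024, 0.5254, -0.1332, 0.899, -0.0001, -0.0005, 0.0, -0.005]
4387 2214.5679452477725 [0.5226, -0.1382, 0.0684, 0.8914, 0.1657, -0.0034, 0.5254, -0.1332, 0.9008, -0.0001, -0.0005, -0.0, -0.0049]
4387 2214.485744158204 [0.5226, -0.1382, 0.0684, 0.8856, 0.1657, -0.0023, 0.5254, -0.1332, 0.901, -0.0001, -0.0005, 0.0, -0.0049]
edge radial 0.0437 z 0.0025 lat -0.0010
far radial -0.0524 z -0.0136 lat -0.0010
mid radial -0.0057 z 0.0024 lat -0.0010
scene 1170.5500296089144 [0.5226, -0.1382, 0.0684, 0.8828, 0.1648, 0.0018, 0.5254, -0.133, 0.9026, -0.0001, 0.0, 0.0, 0.0]
edge radial 0.0436 z 0.0025 lat -0.0011
far radial -0.0526 z -0.0135 lat -0.0011
mid radial -0.0058 z 0.0024 lat -0.0011
top 1029.1497630864023 [0.5224, -0.1427, 0.0683, 0.9558, 0.1649, -0.022, 0.5258, -0.1388, 0.8894, -0.0, -0.0005, -0.0, 0.0]
edge radial 0.0442 z 0.0024 lat 0.0002
far radial -0.0519 z -0.0136 lat 0.0002
mid radial -0.0052 z 0.0023 lat 0.0004
```

The fits from the two cameras agree with the described geometry: the lid is about 5.5 mm off along −x and tilted about 0.166 rad. They differ by 5 mm in world y, which is calibration error, so I'll average them and let the grip centre on the lug.

```bash
cat > mv.py <<'E'
from bench import *
import numpy as np
from scipy.spatial.transform import Rotation as Ro
from fit import lidR
SGN=None
def tool(mid,a,th,gx=.036,gz=.0125,s=1):
    R=lidR(a,th).as_matrix(); p=np.array(mid)+R@[gx,0,gz]
    T=np.c_[s*R[:,1],np.cross(-R[:,2],s*R[:,1]),-R[:,2]]
    return p,Ro.from_matrix(T).as_quat()
E
python3 - <<'E'
from mv import *
import cv2
mid=[.5225,-.1405,.0688];a=.90;th=.167
for s in (1,-1):
    p,q=tool(mid,a,th,gz=.0125+.06,s=s); j=inverse_kinematics(p,q); print(s,p.round(4),None if j is None else np.round(j,3))
p,q=tool(mid,a,th,gz=.0725,s=1); j1=inverse_kinematics(p,q);p2,q2=tool(mid,a,th,gz=.0725,s=-1); j2=inverse_kinematics(p2,q2)
s=1 if j2 is None or (j1 is not None and abs(j1[5])<abs(j2[5])) else -1
p,q=tool(mid,a,th,gz=.0725,s=s)
move_gripper(.034); print(current_clock(),current_finger_gap())
move_ptp(p,q); print("s",s,current_clock(),current_position().round(4) if hasattr(current_position(),'round') else current_position(),p.round(4))
k=capture("scene"); cv2.imwrite("pics/s1z.png",cv2.resize(k["image"][130:280,140:290],None,fx=4,fy=4))
import pickle; pickle.dump(k,open("c1.pkl","wb"))
E
```

```text
1 [ 0.5371 -0.1221  0.1463] None
-1 [ 0.5371 -0.1221  0.1463] [-0.475  0.299  1.728  0.185  1.088  0.112]
1.35 0.034044354892026195
s -1 3.45 [ 0.5372 -0.1231  0.1464] [ 0.5371 -0.1221  0.1463]
```

View pics/s1z.png

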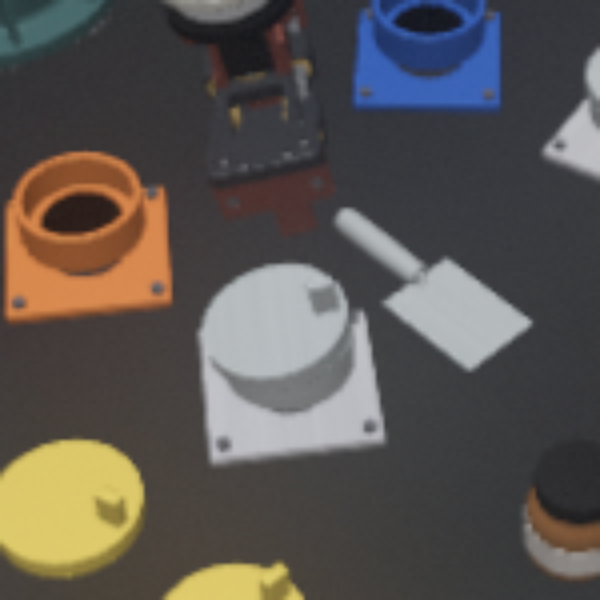

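Run:
```python
import pickle
from fit import *
k=pickle.load(open("c1.pkl","rb"))
print(proj(k,[.5372,-.1231,.1464]))
v=k["image"];
W=cloud(k); q=W[165:190,185:225]; print(np.nanmin(q[...,2]), W[184,214],W[180,214],W[186,214],W[187,213],W[183,196])
cv2.imwrite("pics/s1zz.png",cv2.resize(v[160:215,185:245],None,fx=10,fy=10,interpolation=cv2.INTER_CUBIC))
```

```text
[215.59289655 190.57451396]
-0.008169217508140461 [ 0.55317561 -0.14102779  0.19490322] [ 0.5964199  -0.17822306  0.26525537] [ 0.55603132 -0.14400493  0.19202403] [ 0.55223431 -0.14419918  0.18596546] [ 0.57233865 -0.21193696  0.26375951]
```

View pics/s1zz.png

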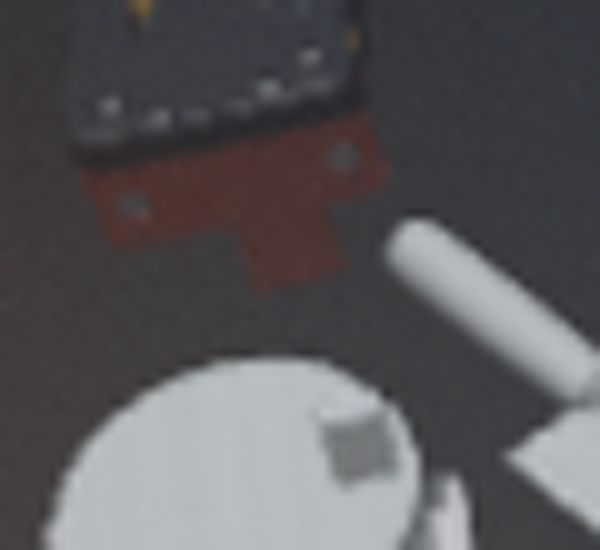

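Run:
```python
import pickle
from fit import *
k=pickle.load(open("c1.pkl","rb"))
T=np.array([.5372,-.1231,.1464]); z=np.array([*(np.array([np.cos(.9),np.sin(.9)])*np.sin(-.167)),np.cos(.167)]) # lid z
x=np.array([np.cos(.9)*np.cos(.167),np.sin(.9)*np.cos(.167),np.sin(.167)]); y=np.cross(z,x)
for o in (.017,.024,.0305):
    for xx in (-.01,.01): print(o,xx,[proj(k,T-y*o+x*xx+z*h).round(1).tolist() for h in (0,.02)])
# zoom to full: u=185+X/10, v=160+Y/10
v,u=np.mgrid[:384,:512];im=k["image"].astype(int)
m=(im[...,2]-im[...,1]>18)&(v>182)&(v<192)&(u>205)&(u<225)
for r in range(182,192): print(r,np.where(m[r])[0])
```

```text
0.017 -0.01 [[212.5, 196.2], [210.8, 191.0]]
0.017 0.01 [[220.1, 194.4], [218.5, 189.2]]
0.024 -0.01 [[212.7, 198.1], [211.0, 193.0]]
0.024 0.01 [[220.4, 196.4], [218.8, 191.2]]
0.0305 -0.01 [[213.0, 200.0], [211.3, 194.8]]
0.0305 0.01 [[220.7, 198.2], [219.0, 193.0]]
182 []
183 [209 210 211 212 213 214 215 216 217]
184 [209 210 211 212 213 214 215 216 217 218]
185 [210 211 212 213 214 215 216 217 218]
186 [210 211 212 213 214 215 216 217 218]
187 [211 212 213 214 215 216]
188 [211]
189 []
190 []
191 []
```

Run:
```python
import pickle
from fit import *
k=pickle.load(open("c1.pkl","rb"))
W=cloud(k)
for r in range(180,202): print(r,(W[r,208:224,2]*1000).round().astype(int).tolist())
c=np.clip((k["image"][160:215,185:245].astype(float)-20)*3,0,255).astype(np.uint8)
cv2.imwrite("pics/s1zc.png",cv2.resize(c,None,fx=10,fy=10,interpolation=cv2.INTER_CUBIC))
```

```text
180 [268, 268, 264, 266, 263, 267, 265, 263, 212, 208, -3, 0, 1, -1, -5, -3]
181 [262, 262, 263, 261, 212, 209, 207, 206, 206, 206, -3, -1, -2, -4, 0, 1]
182 [-2, 207, 206, 205, 205, 203, 203, 203, 203, 202, 200, -3, 4, 0, 2, -1]
183 [1, 200, 202, 201, 203, 200, 201, 201, 201, 199, 200, -3, -3, 0, -1, -2]
184 [-1, 196, 197, 198, 196, 192, 195, 195, 195, 194, 192, -3, 1, 3, 2, 0]
185 [3, 1, 193, 193, 193, 193, 192, 196, 198, 192, 192, 183, -1, -2, -1, 4]
186 [-3, -1, 192, 190, 191, 193, 192, -9223372036854775808, 191, 188, 190, 188, -3, -3, 0, -1]
187 [1, -1, 186, 182, 188, 186, 187, 187, 185, 184, 4, -4, -1, 0, 1, -3]
188 [-1, 0, 1, 185, 184, -2, 4, 0, 3, -4, 3, -3, -2, -3, 0, 0]
189 [0, 4, 2, 0, 1, 0, -1, 2, 0, 0, -1, -2, -1, 4, 1, 4]
190 [1, -3, -1, -3, -2, -2, 0, -5, 1, 1, -4, -2, 3, 1, 5, 1]
191 [1, -2, 4, 0, 1, -1, -4, 2, -2, 2, 0, 0, -6, 0, 1, -3]
192 [-2, 1, 1, -2, -1, -1, -1, 3, -5, -3, -2, 0, 2, -1, 0, 0]
193 [0, -1, -3, 5, 0, -3, 0, 1, -2, -3, -1, 0, -1, 0, -3, 0]
194 [1, 1, 2, -2, 2, -1, -1, 3, 1, 2, -1, 2, -5, 3, 1, 0]
195 [2, 1, -1, -1, -2, 1, -3, 3, 2, 0, -3, 1, -5, -1, 0, -1]
196 [76, 79, 77, 81, 81, 78, 80, 81, 82, 79, -2, -3, 0, 0, 2, -1]
197 [76, 78, 79, 77, 79, 79, 79, 79, 82, 83, 83, 80, -1, 1, -1, 2]
198 [79, 77, 75, 75, 80, 75, 76, 78, 79, 79, 81, 82, 82, 85, -1, -2]
199 [78, 79, 77, 78, 80, 80, -9223372036854775808, 82, 78, 79, 107, 107, 111, 106, 107, 6]
200 [76, 72, 75, 79, 77, 76, 80, 79, 84, 108, 107, 110, 106, 109, 109, 105]
201 [79, 77, 75, 75, 75, 79, 79, 79, 80, 105, 109, 107, 108, 105, 107, 106]<stdin>:5: RuntimeWarning: invalid value encountered in cast
```

View pics/s1zc.png

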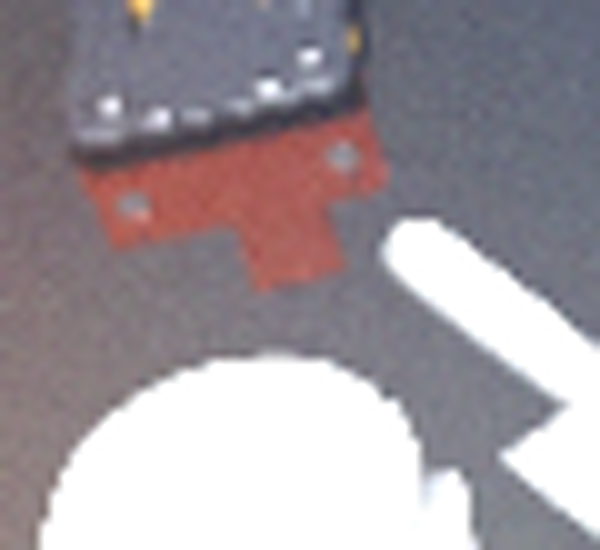

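Run:
```python
import pickle
from bench import *
from fit import *
print(current_clock(),current_position(),current_qvel(),current_force())
d={c:capture(c) for c in("scene","top")};pickle.dump(d,open("c2.pkl","wb"))
k=d["scene"]
c=np.clip((k["image"][160:215,185:245].astype(float)-20)*3,0,255).astype(np.uint8)
cv2.imwrite("pics/s2zc.png",cv2.resize(c,None,fx=10,fy=10,interpolation=cv2.INTER_CUBIC))
k=d["top"]
cv2.imwrite("pics/t2zc.png",cv2.resize(k["image"][140:290,220:370],None,fx=4,fy=4,interpolation=cv2.INTER_CUBIC))
print(current_clock(),current_position(), current_joint_pos())
```

```text
3.5 [ 0.53713515 -0.12313083  0.14635444] [-0.00096667  0.00087667  0.0004118   0.00166363  0.00239159 -0.00104852] [ 0.94729671 -0.25552688 -0.44977607]
3.6 [ 0.53706322 -0.12296055  0.14629307] [-0.47637549  0.2995684   1.72775721  0.18495021  1.08843939  0.11174528]
```

View pics/s2zc.png

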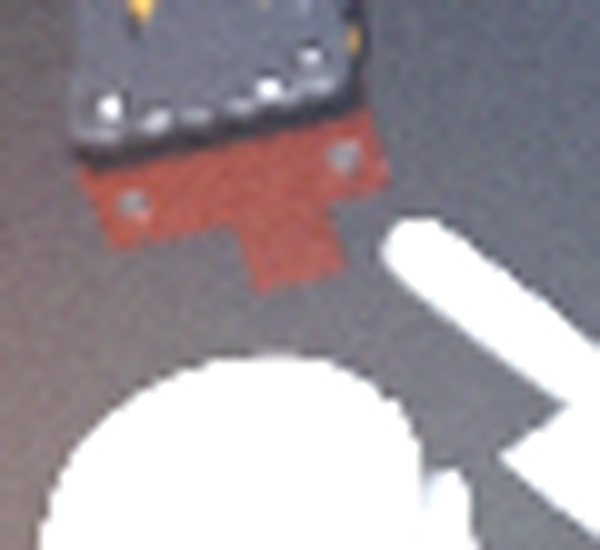

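View pics/t2zc.png

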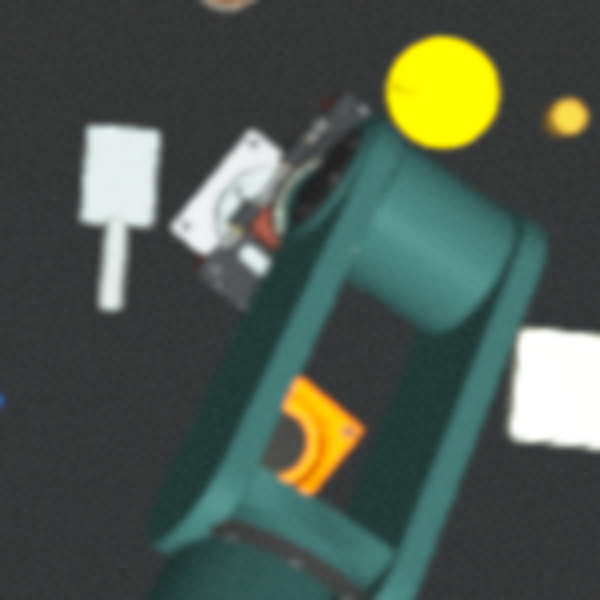

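The picture shows the visible finger ending at about (215,188), which puts it at z≈0.183. The reported TCP is at z=0.146, so the tip looks about 37 mm higher than reported. I'll descend with a force guard to the nominal grasp and see whether the jaws stop at the lug's 10 mm width.

Run:
```python
import pickle
from mv import *
import cv2
mid=[.5225,-.1405,.0688];a=.90;th=.167
p,q=tool(mid,a,th,gz=.0125,s=-1)
f0=np.array(current_force())
print(servo_line(p,q,rate=.06,contact_N=4),current_clock(),np.round(current_position(),4),p.round(4),np.round(np.array(current_force())-f0,2))
k=capture("scene"); cv2.imwrite("pics/s3.png",cv2.resize(k["image"][150:260,160:270],None,fx=5,fy=5,interpolation=cv2.INTER_CUBIC)); pickle.dump(k,open("c3.pkl","wb"))
```

```text
False 4.75 [ 0.5436 -0.1145  0.0875] [ 0.5433 -0.1143  0.0871] [-0.57 -0.85 -0.44]
```

View pics/s3.png

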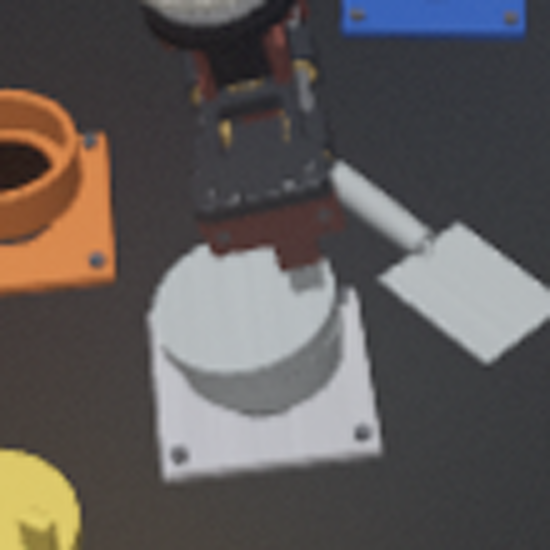

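Run:
```python
import pickle
from fit import *
k=pickle.load(open("c3.pkl","rb")); W=np.nan_to_num(cloud(k))
for r in range(194,214): print(r,(W[r,208:230,2]*1000).round().astype(int).tolist())
```

```text
194 [227, 226, 225, 227, 227, 219, 217, 219, 217, 216, 215, 215, 220, 216, 215, 216, 214, 211, 210, 213, 213, -2]
195 [220, 218, 215, 215, 217, 216, 213, 215, 216, 212, 213, 211, 212, 213, 213, 212, 211, 210, 208, 211, 210, -2]
196 [212, 215, 213, 213, 210, 212, 209, 211, 211, 215, 212, 210, 209, 210, 208, 205, 208, 206, -7, -2, -2, -1]
197 [209, 208, 212, 209, 209, 209, 209, 208, 208, 204, 207, 209, 205, 204, 146, 141, 4, -1, -3, -2, -1, -1]
198 [206, 207, 207, 204, 204, 203, 205, 204, 205, 142, 148, 144, 147, 142, 143, 143, 3, -1, 2, -2, -5, -1]
199 [201, 203, 201, 207, 203, 79, 79, 141, 141, 144, 138, 140, 138, 138, 138, 137, -5, 0, -4, -1, -1, -2]
200 [80, 74, 77, 76, 81, 77, 79, 140, 136, 139, 136, 135, 133, 133, 137, 133, 126, -1, 0, 1, -1, -3]
201 [77, 76, 79, 76, 77, 79, 79, 0, 135, 133, 132, 134, 130, 134, 132, 130, 128, 2, -1, 0, -2, -3]
202 [74, 77, 75, 77, 75, 77, 78, 78, 125, 128, 126, 127, 129, 130, 130, 129, 83, 86, 1, -1, 1, -1]
203 [74, 78, 80, 76, 80, 81, 80, 78, 125, 127, 124, 127, 101, 102, 99, 99, 94, 86, -4, -3, 3, -6]
204 [78, 77, 74, 79, 76, 79, 78, 80, 81, 79
[... 182 characters left out ...]
 84, 89, 84, 85, 88, 89, 85, 86, 84, 86, -3, 0, -1]
207 [74, 78, 78, 75, 75, 80, 79, 78, 78, 81, 81, 83, 86, 83, 84, 82, 83, 80, 84, 73, 1, 2]
208 [76, 74, 75, 82, 77, 77, 78, 75, 80, 85, 78, 82, 78, 80, 82, 84, 83, 85, 86, 75, 11, 14]
209 [76, 74, 77, 75, 79, 76, 77, 78, 76, 82, 81, 81, 79, 82, 82, 82, 85, 84, 81, 76, 16, 11]
210 [73, 79, 76, 74, 78, 77, 78, 80, 79, 84, 80, 84, 80, 82, 83, 83, 82, 81, 87, 78, 65, 16]
211 [79, 76, 76, 76, 81, 79, 76, 78, 79, 80, 81, 83, 81, 83, 80, 82, 81, 83, 82, 74, 66, 10]
212 [77, 81, 78, 76, 77, 77, 77, 80, 77, 77, 81, 79, 82, 85, 78, 84, 80, 81, 78, 73, 60, 10]
213 [73, 77, 77, 78, 76, 79, 80, 79, 81, 83, 77, 79, 82, 83, 82, 81, 83, 79, 75, 68, 61, 11]
```

Run:
```python
import pickle
from fit import *
k=pickle.load(open("c3.pkl","rb")); W=np.nan_to_num(cloud(k))
T=np.array([.5436,-.1145,.0875]); R=lidR(.9,.167).as_matrix()
L=(W-T)@R*1000
for r,c in ((199,217),(200,217),(201,219),(202,218),(203,217),(195,212),(196,215),(192,210),(190,215),(188,212),(204,220),(204,222)): print(r,c,L[r,c].round(1))
```

```text
199 217 [ -0.6 -28.5  57.6]
200 217 [ -1.5 -27.3  52.7]
201 219 [  2.5 -26.6  46.6]
202 218 [ -1.2 -22.8  39.6]
203 217 [ -4.  -26.1  40.3]
195 212 [ -2.4 -81.8 132. ]
196 215 [  3.4 -80.  124.5]
192 210 [ -3.9 -87.  148.7]
190 215 [  8.8 -88.9 153.5]
188 212 [  3.4 -86.9 160.2]
204 220 [ 0.1 -4.6 10.5]
204 222 [ 5.  -3.1  7.1]
```

The depth shows the finger's tip about 37 mm short of the reported TCP, with the gripper body offset by about the same amount. The lug is well centred between the jaws. I'll go down another 34 mm along the lid axis, guarded, and look again.

Run:
```python
import pickle
from mv import *
from h import *
mid=[.5225,-.1405,.0688];a=.90;th=.167
p,q=tool(mid,a,th,gz=.0125-.034,s=-1)
f0=np.array(current_force())
print(servo_line(p,q,rate=.035,contact_N=4),current_clock(),np.round(current_position(),4),p.round(4),np.round(np.array(current_force())-f0,2))
k=capture("scene"); cv2.imwrite("pics/s4.png",cv2.resize(k["image"][150:260,160:270],None,fx=5,fy=5,interpolation=cv2.INTER_CUBIC)); pickle.dump(k,open("c4.pkl","wb"))
W=np.nan_to_num(cloud(k)); R=lidR(a,th).as_matrix(); L=(W-np.array(mid))@R*1000
for r in range(200,217): print(r,[tuple(map(int,L[r,c].round())) for c in range(214,226,2)])
```

```text
False 5.925 [ 0.5469 -0.11    0.0538] [ 0.5468 -0.1099  0.0536] [ 0.1  -1.57  0.7 ]
200 [(36, -90, 135), (40, -87, 130), (44, -89, 131), (49, -89, 129), (53, -85, 123), (58, -88, 125)]
201 [(34, -86, 127), (39, -88, 128), (44, -88, 126), (48, -85, 122), (53, -87, 122), (57, -88, 122)]
202 [(34, -88, 126), (38, -88, 125), (43, -86, 121), (47, -87, 120), (51, -80, 111), (56, -79, 108)]
203 [(33, -90, 125), (37, -86, 119), (41, -79, 109), (46, -79, 107), (50, -79, 106), (55, -81, 107)]
204 [(32, -83, 114), (36, -78, 107), (41, -81, 109), (45, -81, 106), (50, -80, 104), (-223, 497, -32)]
205 [(31, -82, 109), (35, -79, 104), (40, -81, 105), (44, -81, 103), (49, -81, 101), (54, -80, 99)]
206 [(30, -81, 105), (34, -80, 101), (39, -82, 102), (44, -83, 102), (48, -81, 98), (53, -81, 97)]
207 [(29, -80, 100), (33, -78, 96), (38, -80, 97), (43, -80, 95), (41, -26, 34), (46, -27, 33)]
208 [(28, -79, 95), (22, 0, 6), (30, -23, 30), (35, -24, 30), (41, -27, 31), (46, -27, 29)]
209 [(16, -2, 6), (22, -5, 8), (29, -23, 26), (35, -26, 28), (40, -25, 25), (45, -25, 23)]
210 [(16, -7, 7), (22, -9, 8), (29, -25, 25), (34, -28, 26), (39, -27, 23), (44, -26, 20)]
211 [(16, -10, 7), (21, -13, 8), (27, -15, 9), (33, -23, 17), (38, -27, 19), (42, -19, 8)]
212 [(15, -9, 2), (20, -13, 5), (26, -15, 5), (31, -18, 6), (36, -17, 4), (42, -21, 6)]
213 [(15, -17, 7), (20, -19, 7), (25, -19, 6), (31, -20, 5), (36, -23, 6), (42, -28, 10)]
214 [(15, -21, 7), (20, -19, 4), (25, -23, 6), (31, -28, 11), (35, -25, 5), (41, -27, 6)]
215 [(14, -24, 7), (19, -24, 5), (25, -26, 6), (30, -27, 5), (35, -30, 7), (41, -31, 6)]
216 [(13, -24, 3), (19, -31, 9), (25, -31, 8), (30, -31, 6), (35, -35, 8), (39, -29, 0)]
```

View pics/s4.png

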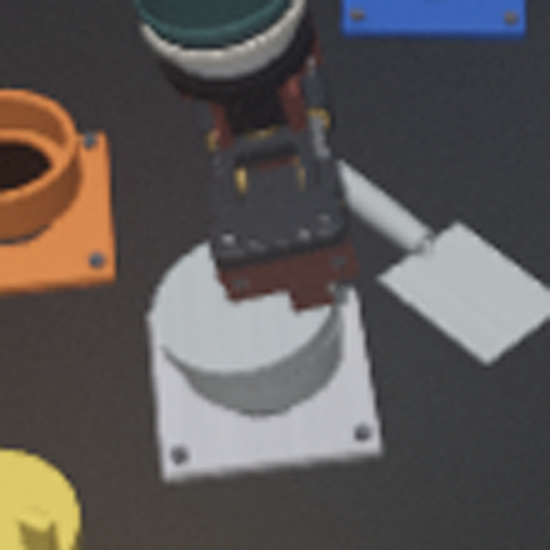

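The finger tip is about 9 mm above the plate and centred on the lug (lid x≈37 mm). I'll go down 5 mm more and close.

Run:
```python
import pickle
from mv import *
from h import *
mid=[.5225,-.1405,.0688];a=.90;th=.167
p,q=tool(mid,a,th,gz=.0125-.039,s=-1)
f0=np.array(current_force())
print(servo_line(p,q,rate=.02,contact_N=4),current_clock(),np.round(current_position(),4),p.round(4),np.round(np.array(current_force())-f0,2))
move_gripper(0.0)
print(current_finger_gap(),current_clock(),np.round(current_position(),4),np.round(np.array(current_force())-f0,2),np.round(current_torque(),2))
k=capture("scene"); cv2.imwrite("pics/s5.png",cv2.resize(k["image"][150:260,160:270],None,fx=5,fy=5,interpolation=cv2.INTER_CUBIC)); pickle.dump(k,open("c5.pkl","wb"))
```

```text
False 6.375 [ 0.5472 -0.1091  0.0485] [ 0.5473 -0.1092  0.0487] [ 0.31  0.57 -0.59]
0.009648276661905235 6.875 [ 0.5469 -0.1087  0.0487] [-2.61  1.72  2.5 ] [0.3  0.11 0.01]
```

View pics/s5.png

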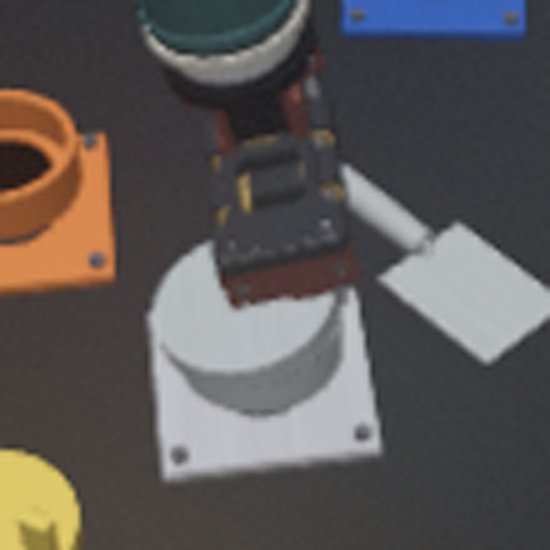

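The gap is 9.6 mm, so the lug is gripped, and the forces are low. Now I'll raise the lug side about 0.11 rad about the far rim contact.

```bash
cat >> mv.py <<'E'
MID0=np.array([.5225,-.1405,.0688]);A=.90;TH0=.167;XI0=-.0055
E=np.array([np.cos(A),np.sin(A),0]);Y=np.array([-np.sin(A),np.cos(A),0])
def zm(xi,th):
    u=(-.046-xi+.004*np.sin(th))/np.cos(th); return -u*np.sin(th)-.004*np.cos(th)
def pose(xi,th,dz=0,lat=0,xi0=XI0,th0=TH0,da=0):
    m=MID0+(xi-xi0)*E+lat*Y+(zm(xi,th)+dz-zm(xi0,th0))*np.array([0,0,1])
    R=lidR(A+da,th).as_matrix(); # lateral lug stays: da rotates about lid centre
    return tool(m,A+da,th,gz=.0125-.039,s=-1)
E
python3 - <<'E'
import pickle
from mv import *
from h import *
for xi,th in ((-.0055,.28),(-.0035,.28),(0,0)): p,q=pose(xi,th); print(p.round(4),np.round(inverse_kinematics(p,q),3))
for th in (.2,.24,.28):
    p,q=pose(XI0,th,dz=.0005)
    print(servo_line(p,q,rate=.02,contact_N=20),current_clock(),np.round(current_position(),4),p.round(4),np.round(current_force(),1),np.round(current_torque(),2),current_finger_gap())
sleep(.3)
d={c:capture(c) for c in("scene","top")};k=d["scene"]; cv2.imwrite("pics/s6.png",cv2.resize(k["image"][150:260,160:270],None,fx=5,fy=5,interpolation=cv2.INTER_CUBIC)); pickle.dump(d,open("c6.pkl","wb"))
print(current_clock())
E
```

```text
[ 0.5486 -0.1077  0.058 ] [-0.528  0.423  1.844  0.367  0.868 -0.094]
[ 0.5498 -0.1061  0.0586] [-0.524  0.423  1.842  0.366  0.869 -0.09 ]
[ 0.5483 -0.108   0.0355] [-0.318  0.479  1.754 -0.     0.908  0.353]
False 7.2333 [ 0.5475 -0.1091  0.0516] [ 0.5477 -0.1087  0.0518] [-0.9  1.1 -0.9] [0.12 0.09 0.01] 0.009653801598302482
False 7.55 [ 0.5482 -0.1087  0.055 ] [ 0.5482 -0.1082  0.0551] [-0.4 -0.  -1.7] [-0.08 -0.01 -0.03] 0.010023378171862983
False 7.875 [ 0.5485 -0.1079  0.0584] [ 0.5486 -0.1077  0.0585] [-0.2 -0.6 -1.6] [-0.18  0.05  0.01] 0.009655662466993207
8.275
```

View pics/s6.png

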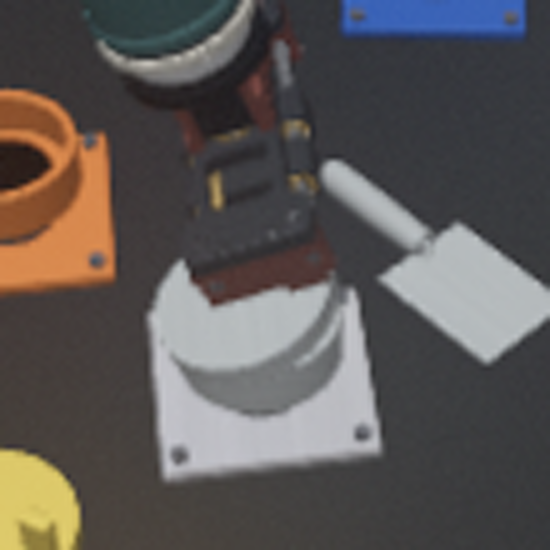

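```bash
cat > fit2.py <<'E'
from fit import *
def lidfit(k,xi,th,dish=(.5254,-.1332,.9),a=.9,zmid=None):
    from mv import zm
    W=cloud(k); dx,dy,fy=dish
    m0=np.array([dx+xi*np.cos(a),dy+xi*np.sin(a),.066+zm(xi,th)])
    L=(W-m0)@lidR(a,th).as_matrix()
    r=np.hypot(W[...,0]-dx,W[...,1]-dy)
    # exclude the gripper and (dilated) its neighbourhood
    g=((L[...,2]>.014)|(np.isnan(W[...,2])))
    g=cv2.dilate(g.astype(np.uint8),np.ones((3,3)))>0
    m=~g&(r<.095)&(W[...,2]<.125)&((W[...,2]>.004)|(r<.088))
    P=W[m]
    def f(y): return np.r_[sdf(y,P)/.002,(y[3]-a)/.03,(y[8]-fy)/.02]
    s=least_squares(f,np.r_[m0,a,th,0,dx,dy,fy],loss="soft_l1",x_scale=[.005]*3+[.1]*3+[.005,.005,.1],diff_step=1e-4)
    return s.x,s.cost,len(P)
E
python3 - <<'E'
import pickle
from fit2 import *
d=pickle.load(open("c6.pkl","rb"))
for n,k,xi,th in (("c0",pickle.load(open("c0.pkl","rb"))["scene"],-.0055,.167),("c5",pickle.load(open("c5.pkl","rb")),-.0055,.167),("c6",d["scene"],-.0055,.28)):
    y,c,N=lidfit(k,xi,th); print(n,c,N,y.round(4)); rep(y)
W=cloud(d["top"])
E
```

```text
c0 1074.4078188087424 2434 [ 0.5226 -0.1383  0.0683  0.8942  0.1664  0.0012  0.5254 -0.1331  0.9024]
edge radial 0.0436 z 0.0025 lat -0.0010
far radial -0.0526 z -0.0137 lat -0.0010
mid radial -0.0058 z 0.0023 lat -0.0010
c5 963.7726984430288 2162 [ 0.5227 -0.1382  0.0682  0.9     0.1596 -0.0082  0.5255 -0.1329  0.9084]
edge radial 0.0435 z 0.0020 lat -0.0011
far radial -0.0528 z -0.0135 lat -0.0011
mid radial -0.0059 z 0.0022 lat -0.0011
c6 1009.5854674160028 2194 [ 0.5231 -0.1387  0.0729  0.9     0.2686 -0.0068  0.5254 -0.133   0.9066]
edge radial 0.0433 z 0.0121 lat -0.0018
far radial -0.0507 z -0.0137 lat -0.0018
mid radial -0.0059 z 0.0069 lat -0.0018
```

The fit gives a lug-side edge about 12 mm above the rim and the far edge about 13.7 mm below it, held for more than 0.3 s. Next I'll shift the lid over, lower it to just above engagement, and check.

Run:
```python
import pickle
from mv import *
from h import *
X0=-.0056
for xi,th,lat,r in ((-.0035,.28,.0006,.01),(-.0023,.21,.0006,.02),(-.0013,.15,.0006,.02)):
    p,q=pose(xi,th,dz=.0007,lat=lat,xi0=X0)
    print(servo_line(p,q,rate=r,contact_N=15),current_clock(),np.round(current_position(),4),p.round(4),np.round(current_force(),1),np.round(current_torque(),2),round(current_finger_gap(),4))
sleep(.2)
d={c:capture(c) for c in("scene","top")};k=d["scene"]; cv2.imwrite("pics/s7.png",cv2.resize(k["image"][150:260,160:270],None,fx=5,fy=5,interpolation=cv2.INTER_CUBIC)); pickle.dump(d,open("c7.pkl","wb"))
cv2.imwrite("pics/t7.png",cv2.resize(d["top"]["image"][150:230,250:330],None,fx=7,fy=7,interpolation=cv2.INTER_CUBIC))
from fit2 import *
y,c,N=lidfit(k,-.0013,.15); print(c,N,y.round(4)); rep(y)
print(current_clock())
```

```text
False 8.6583 [ 0.5494 -0.1056  0.0593] [ 0.5494 -0.1056  0.0593] [ 0.3  0.2 -1.8] [-0.12  0.03 -0.02] 0.0096
False 9.0917 [ 0.5495 -0.1052  0.0536] [ 0.5494 -0.1056  0.0536] [-0.2  0.4 -2.1] [-0.07  0.02 -0.01] 0.0099
False 9.4917 [ 0.5492 -0.1056  0.0486] [ 0.5493 -0.1058  0.0486] [-0.2 -0.2 -1.7] [-0.04  0.01  0.03] 0.0095
1039.909370136495 2197 [ 0.5248 -0.1354  0.0687  0.9     0.1455 -0.0017  0.5254 -0.1333  0.9042]
edge radial 0.0474 z 0.0018 lat -0.0008
far radial -0.0491 z -0.0123 lat -0.0008
mid radial -0.0020 z 0.0027 lat -0.0008
9.7917
```

View pics/s7.png

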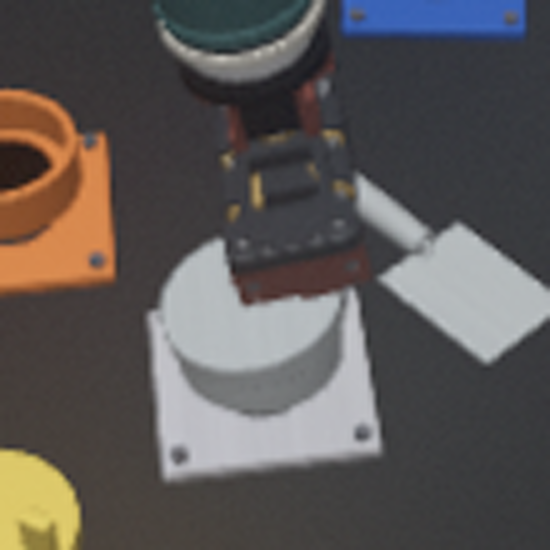

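View pics/t7.png

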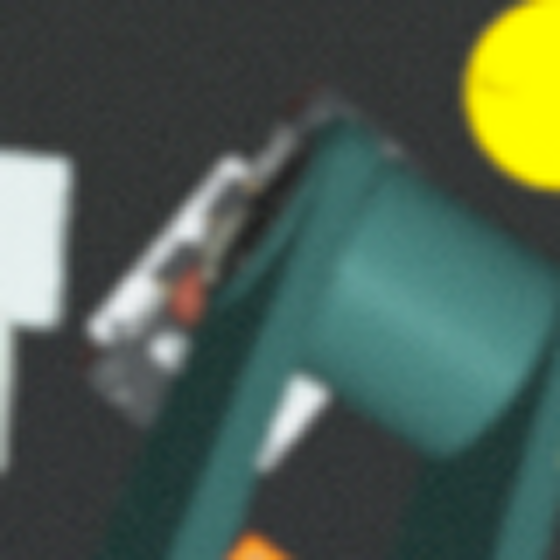

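The fit shows the lid a bit low in x (−2.0 mm against −1.3 commanded) and 0.8 mm off to the side. I'll correct part of each and continue in guarded steps.

Run:
```python
import pickle
from mv import *
from h import *
from fit2 import *
X0=-.0060; lat=.001
for xi,th,dz,r in ((-.0012,.15,.0007,.01),(-.0008,.115,.0006,.012),(-.0006,.08,.0005,.012),(-.0003,.05,.0004,.012),(-.0002,.025,.0003,.012)):
    p,q=pose(xi,th,dz=dz,lat=lat,xi0=X0)
    hit=servo_line(p,q,rate=r,contact_N=6)
    print(th,hit,round(current_clock(),2),np.round(current_position()-p,4),np.round(current_force(),1),np.round(current_torque(),2),round(current_finger_gap(),4))
    if hit: break
sleep(.2); print(np.round(current_force(),1),np.round(current_torque(),2))
d={c:capture(c) for c in("scene",)};k=d["scene"]; cv2.imwrite("pics/s8.png",cv2.resize(k["image"][150:260,160:270],None,fx=5,fy=5,interpolation=cv2.INTER_CUBIC)); pickle.dump(d,open("c8.pkl","wb"))
y,c,N=lidfit(k,xi,th); print(c,N,y.round(4)); rep(y)
```

```text
0.15 False 10.04 [-0.  0.  0.] [-0.2  0.3 -1.6] [-0.11 -0.03  0.03] 0.0098
0.115 False 10.44 [ 0.0001  0.0003 -0.    ] [ 0.2  0.9 -1.5] [-0.04 -0.02  0.01] 0.0096
0.08 False 10.85 [ 0.0001  0.0002 -0.    ] [ 0.9  0.3 -1.1] [-0.02 -0.04  0.02] 0.0093
0.05 False 11.22 [ 0.      0.0002 -0.    ] [ 0.5  1.  -1.9] [-0.03  0.    0.03] 0.0098
0.025 False 11.55 [ 0.0001  0.0002 -0.    ] [-0.5 -0.1 -2.5] [ 0.05 -0.02 -0.03] 0.01
[-1.1 -0.  -1.9] [-0.01 -0.08  0.03]
1067.1494617578333 2296 [ 0.5258 -0.1338  0.0629  0.9     0.0162 -0.008   0.5251 -0.1333  0.8927]
edge radial 0.0489 z -0.0103 lat -0.0009
far radial -0.0486 z -0.0119 lat -0.0009
mid radial 0.0000 z -0.0031 lat -0.0008
```

View pics/s8.png

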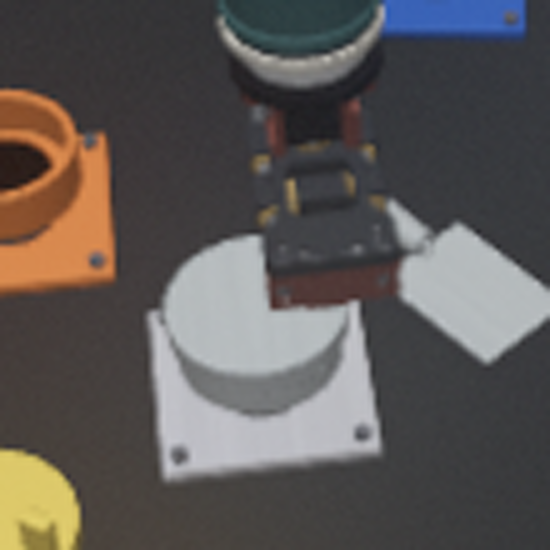

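The skirt has gone down around the dish without any contact force. Now the last bit down to contact, guarded, then release.

Run:
```python
import pickle
from mv import *
from fit2 import *
X0=-.0060; lat=.001
def st(h): print(h,round(current_clock(),2),np.round(current_position(),4),np.round(current_force(),1),np.round(current_torque(),2))
p,q=pose(0,.003,dz=.0002,lat=lat,xi0=X0); st(servo_line(p,q,rate=.01,contact_N=6))
p=np.array(current_position()); p2=p-[0,0,.002]; st(servo_line(p2,q,rate=.005,contact_N=5))
sleep(.2); st(0)
k=capture("scene"); pickle.dump(k,open("c9.pkl","wb")); y,c,N=lidfit(k,0,0); print(y.round(4)); rep(y)
```

```text
False 12.14 [ 0.548  -0.1067  0.036 ] [-0.  -0.7 -1.6] [-0.02 -0.08 -0.04]
True 12.39 [ 0.548  -0.1068  0.0357] [-0.1  0.5  4.5] [-0.01  0.   -0.06]
0 12.59 [ 0.5479 -0.1068  0.0357] [-1.5 -0.5  5.7] [0.04 0.02 0.03]
[ 0.526  -0.1332  0.0617  0.9    -0.0043 -0.0051  0.5254 -0.1332  0.9069]
edge radial 0.0490 z -0.0125 lat -0.0005
far radial -0.0485 z -0.0121 lat -0.0005
mid radial 0.0003 z -0.0043 lat -0.0005
```

Contact came at +6 N. The fit shows the lid flat, with its mid 4.3 mm below the rim plane (4 mm nominal when seated) and centred within 0.6 mm. I'll open the jaws a little, withdraw straight up, and check.

Run:
```python
import pickle
from mv import *
from fit import *
move_gripper(.034); print(current_clock(),current_finger_gap(),np.round(current_force(),1))
q=current_orientation(); p=np.array(current_position())
servo_line(p+[0,0,.09],q,rate=.06); 
p,q=np.array(current_position()),current_orientation()
try: move_ptp([.40,-.33,.30],q)   # clear of the view
except PlanningError as e: print(e); servo_line(p+[0,0,.08],q,rate=.1)
print(current_clock(),np.round(current_position(),3))
d={c:capture(c) for c in("scene","top")};pickle.dump(d,open("c10.pkl","wb"))
for c in d:
    s,n=fit({c:d[c]},[.5255,-.136,.062,.9,0,0,.5255,-.136,.9]); print(c,s.x[:9].round(4)); rep(s.x)
cv2.imwrite("pics/s10.png",d["scene"]["image"]); cv2.imwrite("pics/s10z.png",cv2.resize(d["scene"]["image"][150:260,160:270],None,fx=5,fy=5,interpolation=cv2.INTER_CUBIC))
```

```text
13.225 0.034278332534087796 [ 0.3 -0.1 -1.3]
16.0917 [ 0.4   -0.329  0.299]
scene [ 5.261e-01 -1.335e-01  6.190e-02  9.067e-01  9.000e-04 -3.300e-03
  5.249e-01 -1.334e-01  8.922e-01]
edge radial 0.0494 z -0.0121 lat -0.0010
far radial -0.0481 z -0.0122 lat -0.0010
mid radial 0.0007 z -0.0041 lat -0.0010
top [ 0.5273 -0.1371  0.0619  0.9099 -0.0143  0.0045  0.5251 -0.1355  0.9038]
edge radial 0.0488 z -0.0128 lat -0.0026
far radial -0.0487 z -0.0114 lat -0.0026
mid radial 0.0001 z -0.0041 lat -0.0026
```

View pics/s10.png

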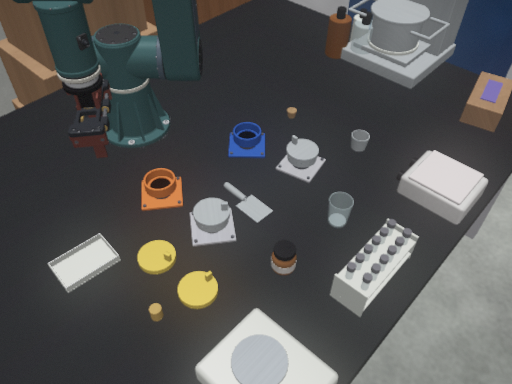

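View pics/s10z.png

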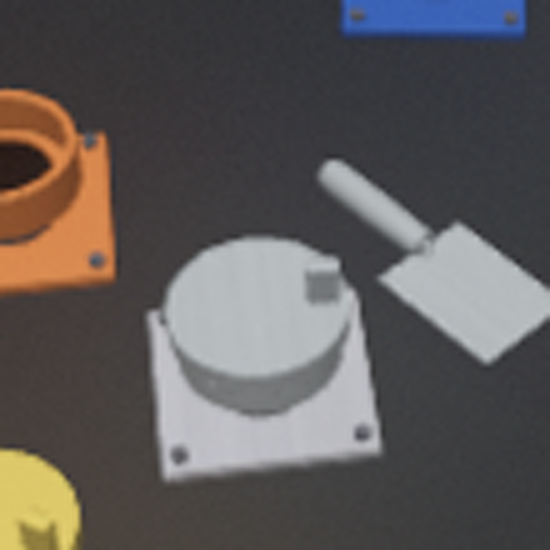

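```bash
python3 -c "
from bench import *
print(current_clock()); close_job()"
```

```text
16.1917
the job is handed in; nothing more can be done
```

The lid is back on its dish, flat and centred as far as my checks show, and the gripper has let go. I handed the job in at 16.2 s; the interface gives no verdict.

**What I did:** I gripped the lug of the tilted lid, the one near (0.525, −0.135). I raised that side until its edge was about 12 mm above the rim, with the far edge about 13 mm below it, and held that for more than 0.3 s. Then I moved the lid over about 5.5 mm and lowered it in guarded steps. It touched the rim with about 6 N, and I let go and moved the arm clear.

**Last checks:** The scene camera puts the lid centre 4.1 mm below the rim plane (4 mm when seated), with tilt under 0.004 rad and about 1.2 mm off centre. In the final picture the other things look where they were; I did not measure them.

**What disagreed:**
- **Top camera at the end:** it puts the lid 2.6 mm off to the side with 0.015 rad of tilt. The skirt allows only 1.5 mm when seated, so I take most of that as measurement error.
- **Between the cameras:** they differed by about 5 mm in world y at the start. I averaged them and relied on the grip and the force readings.
- **Fingertips:** in the pictures they were about 37 mm short of the reported TCP. I went that much further down under a force guard, and the grip at 9.6 to 10 mm on the 10 mm lug confirmed it.

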